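# Rub down a copper electrode plate on a sprung jig

## Task

Lift the blue plate with the copper face off its white stand and seat it flat on both dowels of the jig, copper up, then let go. Take the orange rubbing block by its ridge and, with its sole flat on the copper and its length along the plate, draw it down the middle in a steady stroke from the jig's red end to the other, from the block being level with one end of the copper to level with the other; press so that the sprung bed stays about halfway down all the way, never down to its stop. Put the block back upright in the bay of the yellow tray it came from, leaving the plate seated on the jig and everything else where it is.

Things in the scene. Friction and masses are not known exactly. Their poses are not given: they have to be found in the camera images.
- carrier: Loose blue plate, 220 x 60 x 12 mm, 0.2 to 0.4 kg, with a copper sheet 166 x 52 x 3 mm on the middle of its top. Two 14 mm through holes on its long centre line at x = -95 and +95 mm; it goes on either way round. Origin: centre of its underside, at first 45 mm above the table; x along its length. Grip it across its width at mid length, where fingers can reach 30 mm below its underside.
- stand: White fixed stand, 200 x 50 mm, 45 mm high: a 12 mm base and two blocks, 44 mm wide, at x = -75 and +75 mm that carry the blue plate. Origin: centre of its underside; x along its length. It and the tray may stand on either side of the jig.
- jig: Grey fixed base of the jig, 250 x 100 x 20 mm, with a red band across its red end (at its -x end). Origin: centre of its underside; x along its length from the red end to the other, z up.
- bed_mid (a point): Middle of the top face of the jig's sprung bed, an aluminium bar 220 x 40 x 15 mm along the jig's x; 55 mm above the table when up, and it sinks with the bed. x from the red end to the other end, z up. A seated plate's underside lies on this face, its copper face 15 mm above.
- dowel_red (a point): Tip centre of the dowel near the red end, 95 mm from bed_mid. Both dowels are 12 mm thick, stand 10 mm above the bed and taper to 6 mm over their top 4 mm; they end below the plate's top.
- dowel_far (a point): Tip centre of the dowel near the other end, like dowel_red.
- bed (a joint): How far the sprung bed is pressed down, m: 0 up, 0.016 on its stop. It stays up under the plate's weight, starts to sink when pressed with about 2 to 4 N more, then needs 1 N per mm; about 8 mm (halfway) is right for the stroke.
- block: Loose orange rubbing block with a dark sole, 0.2 kg: base 70 x 46 x 18 mm (x, y, z), on it a ridge 64 mm long, 22 mm wide, 30 mm high (top 48 mm above the sole) to grip across its width. Origin: centre of the sole; x along its length. Starts in one bay of the tray, sole 6 mm above the table. Level with an end of the copper when its centre is 48 mm from bed_mid.
- felt: White block of the same shape as the orange one, in the other bay; to be left alone.
- tray: Yellow fixed tray, 110 x 190 mm, floor 6 mm above the table. Two bays, 86 x 60 mm inside, centred at y = -45 and +45 mm, with ribs 6 mm high and 3 mm thick. Blocks lie with their length along the tray's x. Origin: centre of its underside.
- beaker: Glass beaker, 68 mm wide, 90 mm high; bystander. Origin: centre of its underside.
- watch_glass: Greenish glass dish, 84 mm wide, 12 mm high; bystander. Origin: centre of its underside.
- spatula: All-steel spoon, 150 mm long, lying; bystander. Origin: under its middle.
- amber_bottle: Amber bottle, 52 mm wide, 100 mm high; bystander. Origin: centre of its underside.
- jar_a: White jar, 72 mm wide, 120 mm high; bystander. Origin: centre of its underside.
- jar_b: White jar, like jar_a; bystander.
- wash_bottle: White bottle with a red cap, 72 mm wide, 190 mm high; bystander. Origin: centre of its underside.
Mind the look-alikes: they are no part of the job. Of the things shaped like the carrier, the blue one is meant. There is more than one size of the block; the one meant has the size given above.

How it is judged:
On the way, in this order (a step that is already met when the one before it is completed fails the run):
1. the plate sits flat on the bed over both dowels, let go (horizontal distance between carrier and bed_mid below 0.004 m and angle between the x axis of carrier and the x axis of bed_mid, either way round below 0.04 rad and z of carrier in the frame of bed_mid below 0.002 m and angle between carrier's own z axis and vertical below 0.04 rad and contact force between the fingers and carrier below 0.2 N), for 0.2 s.
2. the block presses the copper at the red end, bed partway down (x of block in the frame of bed_mid between -0.065 and -0.038 m and y of block in the frame of bed_mid between -0.015 and 0.015 m and angle between the x axis of block and the x axis of bed_mid, either way round below 0.2 rad and z of block in the frame of bed_mid below 0.019 m and contact force between block and carrier above 3 N and z of carrier in the frame of bed_mid below 0.003 m and value of joint bed between 0.003 and 0.0145 m), for 0.05 s.
3. still pressing a quarter of the way along (x of block in the frame of bed_mid between -0.032 and -0.014 m and y of block in the frame of bed_mid between -0.015 and 0.015 m and angle between the x axis of block and the x axis of bed_mid, either way round below 0.2 rad and z of block in the frame of bed_mid below 0.019 m and contact force between block and carrier above 3 N and z of carrier in the frame of bed_mid below 0.003 m and value of joint bed between 0.003 and 0.0145 m), for 0.05 s.
4. still pressing at the middle (x of block in the frame of bed_mid between -0.01 and 0.01 m and y of block in the frame of bed_mid between -0.015 and 0.015 m and angle between the x axis of block and the x axis of bed_mid, either way round below 0.2 rad and z of block in the frame of bed_mid below 0.019 m and contact force between block and carrier above 3 N and z of carrier in the frame of bed_mid below 0.003 m and value of joint bed between 0.003 and 0.0145 m), for 0.05 s.
5. still pressing at three quarters (x of block in the frame of bed_mid between 0.014 and 0.032 m and y of block in the frame of bed_mid between -0.015 and 0.015 m and angle between the x axis of block and the x axis of bed_mid, either way round below 0.2 rad and z of block in the frame of bed_mid below 0.019 m and contact force between block and carrier above 3 N and z of carrier in the frame of bed_mid below 0.003 m and value of joint bed between 0.003 and 0.0145 m), for 0.05 s.
6. still pressing at the other end (x of block in the frame of bed_mid between 0.038 and 0.065 m and y of block in the frame of bed_mid between -0.015 and 0.015 m and angle between the x axis of block and the x axis of bed_mid, either way round below 0.2 rad and z of block in the frame of bed_mid below 0.019 m and contact force between block and carrier above 3 N and z of carrier in the frame of bed_mid below 0.003 m and value of joint bed between 0.003 and 0.0145 m), for 0.05 s.
At the end, for the whole second after the job is handed in: The plate lies flat on the bed over both dowels (centre within 4 mm, in line within 0.04 rad, underside within 2 mm of the bed), the bed is up (within 2 mm), and the orange block stands upright on the tray floor in its own bay (within 15 mm of where it started), all at rest and released (horizontal distance between carrier and bed_mid below 0.004 m and angle between the x axis of carrier and the x axis of bed_mid, either way round below 0.04 rad and z of carrier in the frame of bed_mid below 0.002 m and angle between carrier's own z axis and vertical below 0.04 rad and value of joint bed below 0.002 m and distance of block from where it was at the start of the episode below 0.015 m and angle between block's own z axis and vertical below 0.06 rad and height (world z) of block below 0.009 m and linear speed of each of block, carrier below 0.02 m/s); the robot touches nothing.
It fails at once if the bed is pushed down to its stop (value of joint bed above 0.0155 m).
It fails at once if the white block is shifted by more than 15 mm or another bystander by more than 30 mm (distance of felt from where it was at the start of the episode above 0.015 m or distance of any of beaker, watch_glass, spatula, amber_bottle, jar_a, jar_b, wash_bottle from where it was at the start of the episode above 0.03 m).
It also fails if it takes over 69 s, if anything falls off the work surface, if the arm or the gripper's body presses on something with over 40 N, if the wrist force passes 120 N, or if a joint passes its speed limit or range.

## Robot

A 7-joint arm with a two-finger parallel gripper is mounted at the origin on the work surface. World frame = base frame: x ahead of the robot, y to its left, z up, the work surface at z = 0. Lengths are in m, angles in rad, forces in N, time in s.
With the tool pointing down it reaches from about 0.35 to 0.9 m from the base axis. Payload 19.9 kg.
Tool frame: the origin (TCP) lies on the centre line of the jaws, within the pads' length; the fingertips stand arm.tips_ahead ahead of it and the grasp point (between the pads) is the TCP (arm.tips_ahead is the distance from the TCP to the fingertips, in m); z points along the fingers, x is the direction in which the jaws open and shut, and the axes are right-handed (so a half turn about z gives the same grasp; the last joint's range is limited). The gripper opens to 94 mm and grips with 3 to 60 N. Pads are 16 mm wide; open, the fingers measure 119 mm over their backs; the gripper's body (75 mm by 177 mm) begins 78 mm behind the grasp point.
Start: joints at [-1.302, 0.417, -0.01, 1.614, 0.005, 1.111, -0.053], TCP at [0.191, 0.595, 0.224] pointing down, gripper open.
Joint ranges: [-2.81, 2.81], [-0.39, 2.02], [-1.27, 1.25], [0.06, 2.57], [-1.19, 4.33], [0.19, 2], [-2.82, 2.82]. Speed limits (rad/s): [1.89, 1.89, 2.39, 2.39, 3.01, 3.01, 3.01].

## Interface

Orientations are given as a unit quaternion [x, y, z, w].
In Python, from plant import arm gives the robot as it stands.
- The arm moves only by the tool send_rows, never from a script. Its arguments are lists of equal length, an entry for each row: "grip": the opening in per cent of the stroke, from 0 (shut) to 100 (fully open); "xyz": the shift along the tool's x, y, z in m, a list of three; "delta_rot": the turn, a rotation vector about the tool's x, y, z in rad, a list of three. In form: {"grip": [grip, ...], "xyz": [[dx, dy, dz], ...], "delta_rot": [[ax, ay, az], ...]}. A call has 1 to 5 rows; each row shifts and turns the commanded pose from where the row before left it, along the tool's axes as they then stand; what a row does not reach is not made up. A row lasts 1/12 s, in which the tool goes at most 41.7 mm and 7.16 degrees, less where a joint would pass 70% of its speed; a pose out of reach is approached as far as the arm can. A call with a gripper value outside its range is refused whole. The fingers move at their own pace and stop on an object; the grip force is fixed at half the most. Time passes only in rows, so rows that do not move let the fingers close. It gives the time, the measured TCP pose, the force and the opening at its end, in the units of the state.
- arm.get_obs(): the state, without advancing time (a new reading comes with each control period).
- arm.capture(name): name is "scene" or "top" or "wrist"; returns the picture (420x560x3 uint8, blue, green, red); there is no depth.
- arm.camera_info(name): a dict with "K" (3x3 intrinsics, pixels), "R" (3x3) and "t" (3): a world point X has camera coordinates R X + t. Camera axes: x right, y down, z forward; pixel columns grow to the right and rows downward; lengths in m; the calibration is good to about 2 mm. A picture is of the moment at which its call begins: read the wrist's pose just before it. camera_info takes no time and is no camera call; for the wrist camera it gives the pose at the moment of the call.
- arm.finish_job(): hands the job in, once; it reports no verdict.
Trained networks look in the newest picture that a camera, given by its name, has taken for a name from the list of things; names that differ only in an ending like _2 or _b are one class to them, and where a whole thing is asked for, a point or a joint stands for the part that bears it (a point fixed in the world has none). Each returns a list of dicts, best first, with "confidence" (0 to 1); they miss things now and then, are a little off and sometimes report something else, mostly with a low value. They report only what shows in the picture. A call takes as long as a camera call. They do not tell look-alikes from the thing itself.
- arm.boxes_of(query, camera): "position" ([row, column] in pixels, amid what is visible of it).
- arm.trace(query, camera): "region" (420x560 bool, what is visible of it) and "position" ([row, column] in pixels, amid what is visible of it).
The state is a dict: "clock": time; "q": joint angles; "joint_vel": joint speeds; "joint_torque": joint torques, N m; "position": TCP position; "tcp_rot": TCP orientation; "ft_force": force on the tool from outside, world axes, zero at the start; "torque": the same for the moment, N m; "opening": finger opening in m.
Only numpy, scipy, OpenCV 4.12 (cv2) and the standard library are available. Lean on these libraries where they do the work, as an engineer would, in place of code of your own. Each camera call takes 0.05 s, during which the arm holds its last target.

## Working session

There is one attempt and no reset: what is moved stays moved. The work goes in short steps, Python scripts to look and compute and a tool call to move; the robot and the scene stay as the last step left them, time stands still between calls to the robot, and variables do not carry over. Pictures are saved under pics/ and viewed, and the job is handed in when it is done.

Besides the shell and the picture viewer there is one more tool, called after ">>>" as a command line: name --argument value ..., lists and objects as JSON in quotes. send_rows: Moves the arm, as the interface text tells. Its arguments: {"type":"object","properties":{"grip":{"type":"array"},"xyz":{"type":"array"},"delta_rot":{"type":"array"}},"required":["grip","xyz","delta_rot"]}

```bash
ls; mkdir -p pics
python3 - <<'E'
from plant import arm
import cv2,numpy as np
o=arm.get_obs();print(o); print(arm.tips_ahead)
for n in("scene","top","wrist"):
    cv2.imwrite(f"pics/{n}0.png",arm.capture(n)); c=arm.camera_info(n);print(n,c)
E
```

```text
pics
{'clock': 0.0, 'q': array([-1.30149757,  0.41796298, -0.01028188,  1.6141974 ,  0.00472358,
        1.1107035 , -0.05297902]), 'joint_vel': array([-0.0005641 ,  0.00131648, -0.00030049,  0.00077311, -0.00035161,
        0.00085118,  0.00090571]), 'joint_torque': array([ 1.64950588e-04, -8.51245379e+01,  6.39073290e-01, -4.26008141e+01,
       -4.88458551e-02,  1.84623885e-02,  1.43141010e-04]), 'position': array([0.19105391, 0.59469515, 0.22382249]), 'tcp_rot': array([ 8.08022029e-01,  5.89151943e-01, -4.65954275e-04,  4.15467068e-04]), 'ft_force': array([ 0.99641098, -0.1492339 , -0.36111002]), 'torque': array([ 0.03478123, -0.01146759,  0.01979924]), 'opening': 0.09385179312997514}
0.019
scene {'K': array([[441.70457094,   0.        , 277.51565154],
       [  0.        , 441.70457094, 218.43023675],
       [  0.        ,   0.        ,   1.        ]]), 'R': array([[ 0.10873316,  0.99405081,  0.00633217],
       [ 0.72675925, -0.07514648, -0.68276937],
       [-0.6782316 ,  0.07884163, -0.73060653]]), 't': array([-0.06702465, -0.31967661,  1.43963608])}
top {'K': array([[537.26070217,   0.        , 281.19060809],
       [  0.        , 537.26070217, 209.56338325],
       [  0.        ,   0.        ,   1.        ]]), 'R': array([[ 0.0182068 , -0.99980962, -0.00701724],
       [-0.98050033, -0.01648075, -0.19582516],
       [ 0.19567223,  0.01044575, -0.98061372]]), 't': array([-0.00220198,  0.5259019 ,  1.31151114])}
wrist {'K': array([[354.60895214,   0.        , 275.92868675],
       [  0.        , 354.60895214, 212.90896103],
       [  0.        ,   0.        ,   1.        ]]), 'R': array([[ 0.30535245,  0.9522384 , -0.00138238],
       [ 0.91751182, -0.29382765,  0.26802494],
       [ 0.25481746, -0.08311042, -0.96341098]]), 't': array([-0.62426633, -0.02698332,  0.39071244])}
```

View pics/scene0.png

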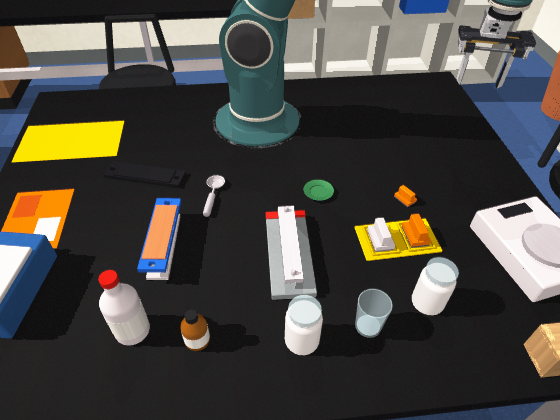

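View pics/top0.png

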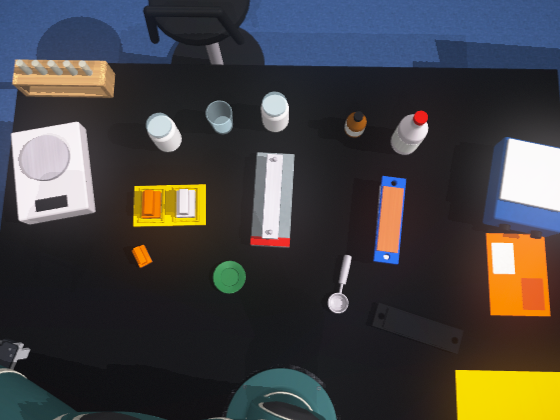

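View pics/wrist0.png

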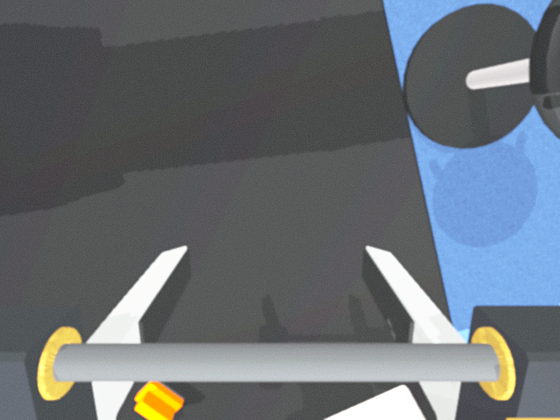

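Top view: the blue plate with copper is at (390,220) and its look-alike, a black plate, at (418,328). The orange block is in the tray at (152,204); a small orange look-alike lies at (142,256). The white felt is at (186,204), and the jig at (272,200) has its red end at the bottom. I'll measure these next.

```bash
cat > h.py <<'E'
from plant import arm
import cv2,numpy as np
from scipy.spatial.transform import Rotation as Ro
def bp(n,uv,z,c=None):
    c=c or arm.camera_info(n); uv=np.atleast_2d(uv).astype(float)
    d=np.c_[(uv[:,0]-c['K'][0,2])/c['K'][0,0],(uv[:,1]-c['K'][1,2])/c['K'][1,1],np.ones(len(uv))]
    R=np.array(c['R']);o=-R.T@c['t'];w=d@R
    s=(z-o[2])/w[:,2]
    return o+w*s[:,None]
def proj(n,X,c=None):
    c=c or arm.camera_info(n);X=np.atleast_2d(X);p=X@np.array(c['R']).T+c['t'];p=p@c['K'].T
    return p[:,:2]/p[:,2:]
def rect(n,mask,z,c=None):
    """contour -> world plane -> minAreaRect"""
    k,_=cv2.findContours(mask.astype(np.uint8),cv2.RETR_EXTERNAL,cv2.CHAIN_APPROX_NONE)
    k=max(k,key=cv2.contourArea)[:,0,:]
    w=bp(n,k,z,c)[:,:2]
    (cx,cy),(a,b),t=cv2.minAreaRect((w*1000).astype(np.float32))
    if a<b:a,b,t=b,a,t+90
    return np.array([cx,cy]),(a,b),(t+90)%180-90
E
python3 - <<'E'
from h import *
from plant import arm
im={n:arm.capture(n) for n in("top","scene")}
for n in im:
    for q in ["carrier","stand","jig","dowel_red","bed_mid","block","felt","tray"]:
        try:
            r=arm.trace(q,n)
        except Exception as e: print(q,e);continue
        for d in r[:3]:
            print(n,q,round(d['confidence'],2),np.round(d['position'],1),d['region'].sum())
def hsv(n):return cv2.cvtColor(im[n],cv2.COLOR_BGR2HSV)
for n,box in(("top",(370,170,415,270)),("scene",(135,190,190,280))):
    H=hsv(n);m=np.zeros(H.shape[:2],bool);x0,y0,x1,y1=box;m[y0:y1,x0:x1]=1
    cop=m&(H[...,0]<18)&(H[...,1]>90)&(H[...,2]>90)
    print(n,'copper',rect(n,cop,.060))
    blue=m&(((H[...,0]>100)&(H[...,0]<125)&(H[...,1]>120)&(H[...,2]>80))|cop)
    print(n,'plate',rect(n,blue,.057))
cv2.imwrite("pics/c1.png",cv2.resize(im['top'][130:280,120:430],None,fx=2.5,fy=2.5,interpolation=2))
E
```

```text
top carrier 0.92 [216.9 391.2] 2085
top carrier 0.75 [325.  416.6] 2139
top stand 0.45 [256.3 384.7] 3
top jig 0.76 [199.5 270.3] 3610
top jig 0.43 [201.9 147.7] 562
top jig 0.32 [184.8 379.2] 2
top dowel_red 0.56 [197.1 270.9] 1230
top dowel_red 0.16 [131.1 409.9] 1123
top bed_mid 0.94 [196.1 273.5] 1314
top bed_mid 0.69 [293.4 341.3] 577
top block 0.95 [201.  151.7] 542
top block 0.55 [256.3 141.7] 296
top felt 0.98 [202.2 184.7] 534
top tray 0.64 [208.9 169.6] 1902
scene carrier 0.91 [172.5 142.6] 1385
scene carrier 0.9 [235.8 161.7] 2034
scene stand 0.67 [269.  165.3] 344
scene stand 0.46 [247.  288.8] 1450
scene jig 0.64 [256.  287.5] 3746
scene jig 0.64 [245.3 396.3] 1451
scene dowel_red 0.76 [244.7 290.6] 1321
scene bed_mid 0.89 [248.3 288.4] 1414
scene bed_mid 0.34 [245.9 398.6] 1472
scene block 0.87 [233.3 412.2] 658
scene block 0.58 [196.8 402.6] 300
scene block 0.54 [310.3 120.5] 2475
scene felt 0.76 [237.3 382.2] 621
scene felt 0.48 [188.6 209.3] 312
scene tray 0.89 [246.2 396.3] 1565
scene tray 0.53 [323.8 306.8] 1898
top copper (array([ 505.69659424, -266.08642578]), (164.91351318359375, 50.354408264160156), -6.6638336181640625)
top plate (array([ 505.35391235, -266.02941895]), (222.8024444580078, 63.41100311279297), -6.680816650390625)
scene copper (array([ 506.18725586, -264.81350708]), (165.5320281982422, 52.34624099731445), -6.711265563964844)
scene plate (array([ 510.26123047, -264.37405396]), (229.03366088867188, 64.55071258544922), -6.5851287841796875)
```

View pics/c1.png

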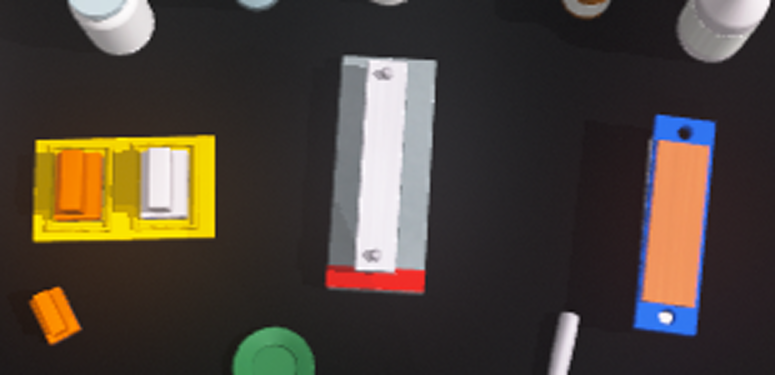

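The crop confirms the full-size orange block in the tray, the blue plate with copper, and the jig with its red end toward the robot. Next I'll measure the bed, dowels, block and bystanders.

Run:
```python
from h import *
import cv2
im={n:cv2.imread(f"pics/{n}0.png") for n in("top","scene")}
vis={}
for n,box,bb in(("top",(245,145,300,250),(130,180,170,230)),("scene",(260,195,320,305),(400,205,432,258))):
    H=cv2.cvtColor(im[n],cv2.COLOR_BGR2HSV);m=np.zeros(H.shape[:2],bool);x0,y0,x1,y1=box;m[y0:y1,x0:x1]=1
    bed=m&(H[...,1]<40)&(H[...,2]>200)
    bed=cv2.morphologyEx(bed.astype(np.uint8),cv2.MORPH_OPEN,np.ones((3,3)))
    print(n,'bed',rect(n,bed,.055))
    m[:]=0;x0,y0,x1,y1=bb;m[y0:y1,x0:x1]=1
    org=m&(H[...,0]<18)&(H[...,1]>120)&(H[...,2]>60)
    print(n,'blk',org.sum(),rect(n,org,.054))
    v=im[n].copy();v[bed>0]=(255,0,255)
    X=(x0+x1)//2;Y=(y0+y1)//2
    cv2.imwrite(f"pics/b_{n}.png",np.hstack([cv2.resize(im[n][Y-40:Y+40,X-40:X+40],(400,400),interpolation=2),cv2.resize(v[box[1]:box[3],box[0]:box[2]],(300,400))]))
```

```text
top bed (array([562.66625977,  30.18374634]), (218.09202575683594, 39.81668472290039), -2.2196502685546875)
top blk 523 (array([535.14538574, 338.5213623 ]), (72.99844360351562, 45.991729736328125), 3.5765562057495117)
scene bed (array([562.76861572,  32.48103333]), (218.94122314453125, 39.83394241333008), -2.13470458984375)
scene blk 624 (array([558.99163818, 332.41043091]), (101.78169250488281, 54.925811767578125), 0.346738338470459)
```

View pics/b_top.png

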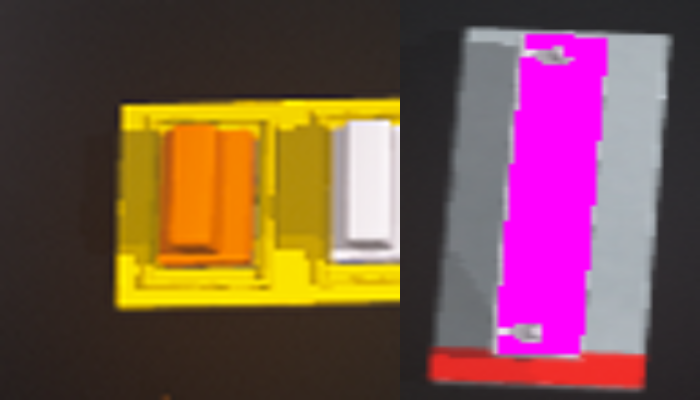

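View pics/b_scene.png

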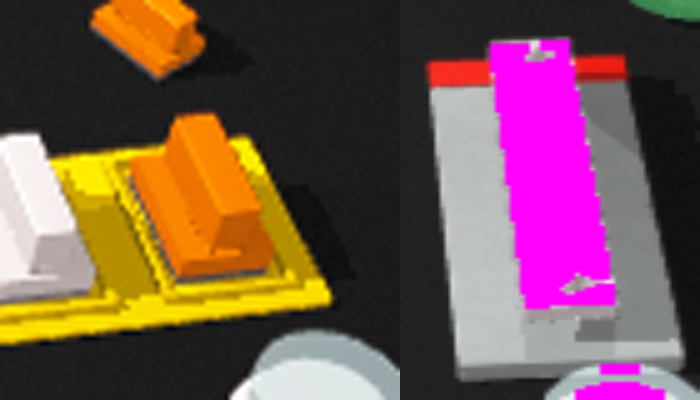

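>>> send_rows --grip '[100,100]' --xyz '[[0,0,0],[0,0,0]]' --delta_rot '[[0,0,-0.097],[0,0,-0.097]]'

```text
clock: 1.22
position: [0.191, 0.5951, 0.2244]
tcp_rot: [0.746, 0.666, 0.0, 0.0]
ft_force: [1.2, 0.2, 0.1]
opening: 0.0943
```

```bash
cat >> h.py <<'E'
def plan(pos,yaw_deg):
    o=arm.get_obs();R=Ro.from_quat(o['tcp_rot'])
    x=[np.cos(np.radians(yaw_deg)),np.sin(np.radians(yaw_deg)),0];z=[0,0,-1.]
    T=np.c_[x,np.cross(z,x),z]
    d=np.array(pos)-o['position']
    print('t',round(o['clock'],2),'pos',np.round(o['position'],4),'yaw',np.round(np.degrees(np.arctan2(*R.as_matrix()[[1,0],0])),2),'open',round(o['opening'],4),'F',np.round(o['ft_force'],2))
    print('rows tool-shift (in current axes)',np.round(R.inv().apply(d),4),'rot',np.round((R.inv()*Ro.from_matrix(T)).as_rotvec(),4))
E
python3 -c "
from h import *
plan([.506,-.2655,.20],83.3)"
```

```text
t 1.22 pos [0.191  0.5951 0.2244] yaw 83.55 open 0.0943 F [1.2  0.24 0.07]
rows tool-shift (in current axes) [-0.8198  0.4097  0.0246] rot [0.0001 0.0001 0.0044]
```

>>> send_rows --grip '[100,100,100,100,100]' --xyz '[[-0.036,0.018,0],[-0.036,0.018,0],[-0.036,0.018,0],[-0.036,0.018,0],[-0.036,0.018,0]]' --delta_rot '[[0,0,0],[0,0,0],[0,0,0],[0,0,0],[0,0,0]]'

```text
clock: 1.63
position: [0.2598, 0.4039, 0.2244]
tcp_rot: [0.747, 0.665, 0.0, -0.0]
ft_force: [0.9, -0.4, 0.5]
opening: 0.0942
```

>>> send_rows --grip '[100,100,100,100,100]' --xyz '[[-0.036,0.018,0],[-0.036,0.018,0],[-0.036,0.018,0],[-0.036,0.018,0],[-0.036,0.018,0]]' --delta_rot '[[0,0,0],[0,0,0],[0,0,0],[0,0,0],[0,0,0]]'

```text
clock: 2.05
position: [0.3281, 0.2147, 0.2247]
tcp_rot: [0.747, 0.665, 0.0, -0.0]
ft_force: [1.7, 0.4, 0.2]
opening: 0.094
```

>>> send_rows --grip '[100,100,100,100,100]' --xyz '[[-0.036,0.018,0],[-0.036,0.018,0],[-0.036,0.018,0],[-0.036,0.018,0],[-0.036,0.018,0]]' --delta_rot '[[0,0,0],[0,0,0],[0,0,0],[0,0,0],[0,0,0]]'

```text
clock: 2.47
position: [0.3966, 0.0253, 0.2249]
tcp_rot: [0.747, 0.665, 0.001, 0.0]
ft_force: [0.9, 0.1, 0.7]
opening: 0.0936
```

```bash
python3 -c "
from h import *
plan([.506,-.2655,.20],83.3)"
```

```text
t 2.47 pos [0.3966 0.0253 0.2249] yaw 83.31 open 0.0936 F [0.93 0.13 0.65]
rows tool-shift (in current axes) [-0.2761  0.1425  0.0248] rot [ 0.001  -0.0007  0.0003]
```

>>> send_rows --grip '[100,100,100,100,100]' --xyz '[[-0.036,0.018,0],[-0.036,0.018,0],[-0.036,0.018,0],[-0.036,0.018,0],[-0.036,0.018,0]]' --delta_rot '[[0,0,0],[0,0,0],[0,0,0],[0,0,0],[0,0,0]]'

```text
clock: 2.88
position: [0.4652, -0.1639, 0.2248]
tcp_rot: [0.747, 0.665, 0.0, 0.0]
ft_force: [0.8, 1.8, 0.7]
opening: 0.0939
```

>>> send_rows --grip '[100,100,100,100,100]' --xyz '[[-0.036,0.018,0.005],[-0.036,0.018,0.01],[-0.014,0.012,0.01],[0,0,0],[0,0,0]]' --delta_rot '[[0,0,0],[0,0,0],[0,0,0],[0,0,0],[0,0,0]]'

```text
clock: 3.3
position: [0.502, -0.2537, 0.1988]
tcp_rot: [0.748, 0.664, -0.001, -0.0]
ft_force: [-0.3, -0.1, 1.1]
opening: 0.094
```

Run:
```python
from h import *
plan([.5058,-.2655,.051],83.3)
c=arm.camera_info('wrist')
im=arm.capture('wrist');cv2.imwrite('pics/w1.png',im);np.save('w1.npy',c)
print(proj('wrist',[[.506,-.2655,.06]],c))
H=cv2.cvtColor(im,cv2.COLOR_BGR2HSV)
cop=(H[...,0]<18)&(H[...,1]>90)&(H[...,2]>90)
print(rect('wrist',cop,.06,c))
```

```text
t 3.3 pos [ 0.502  -0.2537  0.1988] yaw 83.22 open 0.094 F [-0.25 -0.06  1.09]
rows tool-shift (in current axes) [-0.0112  0.0054  0.1478] rot [-0.0017  0.0006 -0.0015]
[[263.09733655 214.99313802]]
(array([444.29672241, -29.44793701]), (26.124767303466797, 20.457094192504883), 87.5774154663086)
```

View pics/w1.png

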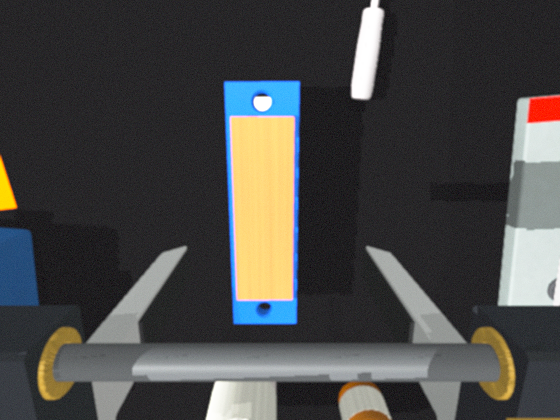

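The wrist view shows the plate at (264,208), with its copper spanning rows 115–301 and the jaws straddling it. I'll refine its pose from this image.

Run:
```python
from h import *
c=np.load('w1.npy',allow_pickle=True).item();im=cv2.imread('pics/w1.png')
H=cv2.cvtColor(im,cv2.COLOR_BGR2HSV);m=np.zeros(H.shape[:2],bool);m[60:340,200:320]=1
cop=m&(H[...,0]<25)&(H[...,1]>60)&(H[...,2]>90)
print(rect('wrist',cop,.06,c))
bl=m&(H[...,0]>100)&(H[...,0]<125)&(H[...,1]>120)&(H[...,2]>110)|cop
print(rect('wrist',bl,.057,c))
print(bp('wrist',[[262,102],[264.5,310]],.057,c))
```

```text
(array([ 505.00765991, -265.13104248]), (163.06338500976562, 50.891292572021484), -6.634437561035156)
(array([ 505.46789551, -265.48342896]), (221.10897827148438, 62.30699157714844), -6.571044921875)
[[ 0.41239908 -0.25450634  0.057     ]
 [ 0.600196   -0.2763374   0.057     ]]
```

>>> send_rows --grip '[100,100,100,100,100]' --xyz '[[-0.005,0.001,0.02],[0,0,0.035],[0,0,0.035],[0,0,0.022],[0,0,0.012]]' --delta_rot '[[0,0,-0.001],[0,0,0],[0,0,0],[0,0,0],[0,0,0]]'

```text
clock: 3.77
position: [0.5021, -0.2561, 0.0738]
tcp_rot: [0.746, 0.666, -0.0, -0.001]
ft_force: [0.1, -0.0, -0.0]
opening: 0.0941
```

Run:
```python
from h import *
plan([.5055,-.2654,.050],83.37)
```

```text
t 3.77 pos [ 0.5021 -0.2561  0.0738] yaw 83.46 open 0.0941 F [ 0.05 -0.01 -0.  ]
rows tool-shift (in current axes) [-0.0089  0.0045  0.0238] rot [-0.0018 -0.0011  0.0016]
```

>>> send_rows --grip '[100,100,100]' --xyz '[[-0.009,0.0045,0.018],[0,0,0.006],[0,0,0]]' --delta_rot '[[-0.0018,-0.001,0.0015],[0,0,0],[0,0,0]]'

```text
clock: 4.02
position: [0.5061, -0.2669, 0.0514]
tcp_rot: [0.747, 0.665, 0.0, 0.001]
ft_force: [-0.4, 0.3, 0.9]
opening: 0.0939
```

Run:
```python
from h import *
plan([.5055,-.2654,.050],83.37)
```

```text
t 4.02 pos [ 0.5061 -0.2669  0.0514] yaw 83.3 open 0.0939 F [-0.36  0.34  0.87]
rows tool-shift (in current axes) [ 0.0015 -0.0008  0.0014] rot [ 0.0011  0.0007 -0.0012]
```

>>> send_rows --grip '[50,50,50,50,50]' --xyz '[[0.001,0,0.001],[0,0,0],[0,0,0],[0,0,0],[0,0,0]]' --delta_rot '[[0,0,0],[0,0,0],[0,0,0],[0,0,0],[0,0,0]]'

```text
clock: 4.43
position: [0.5067, -0.2665, 0.0511]
tcp_rot: [0.747, 0.665, 0.0, 0.001]
ft_force: [-0.5, 0.4, -0.4]
opening: 0.0641
```

>>> send_rows --grip '[50,50,50,50,50]' --xyz '[[0,0,0],[0,0,0],[0,0,-0.005],[0,0,-0.01],[0,0,-0.02]]' --delta_rot '[[0,0,0],[0,0,0],[0,0,0],[0,0,0],[0,0,0]]'

```text
clock: 4.85
position: [0.5053, -0.2662, 0.0849]
tcp_rot: [0.747, 0.664, -0.001, -0.0]
ft_force: [-0.1, 0.2, -2.6]
opening: 0.0597
```

Run:
```python
from h import *
plan([.563,.0313,.105],87.82)
```

```text
t 4.85 pos [ 0.5053 -0.2662  0.0849] yaw 83.27 open 0.0597 F [-0.15  0.23 -2.59]
rows tool-shift (in current axes) [ 0.3022  0.0225 -0.0203] rot [-0.0011  0.0007 -0.0794]
```

>>> send_rows --grip '[50,50,50]' --xyz '[[0,0,-0.02],[0,0,-0.01],[0,0,0]]' --delta_rot '[[0,0,-0.039],[0,0,-0.04],[0,0,0]]'

```text
clock: 5.1
position: [0.5072, -0.2672, 0.1183]
tcp_rot: [0.72, 0.694, 0.001, 0.003]
ft_force: [0.7, -0.7, -2.5]
opening: 0.0595
```

Run:
```python
from h import *
plan([.563,.0313,.115],87.82)
```

```text
t 5.1 pos [ 0.5072 -0.2672  0.1183] yaw 87.91 open 0.0595 F [ 0.68 -0.75 -2.45]
rows tool-shift (in current axes) [0.3003 0.0448 0.0029] rot [0.0051 0.0022 0.0015]
```

>>> send_rows --grip '[50,50,50,50,50]' --xyz '[[0.02,0.003,0],[0.035,0.005,0],[0.035,0.005,0],[0.035,0.005,0],[0.035,0.005,0]]' --delta_rot '[[0,0,0],[0,0,0],[0,0,0],[0,0,0],[0,0,0]]'

```text
clock: 5.52
position: [0.5351, -0.1059, 0.115]
tcp_rot: [0.721, 0.693, -0.0, 0.001]
ft_force: [1.1, 0.2, -2.3]
opening: 0.0602
```

>>> send_rows --grip '[50,50,50,50,50]' --xyz '[[0.035,0.005,0],[0.035,0.005,0],[0.035,0.005,0],[0.025,0.004,0],[0.01,0.003,0]]' --delta_rot '[[0,0,0],[0,0,0],[0,0,0],[0,0,0],[0,0,0]]'

```text
clock: 5.93
position: [0.5627, 0.036, 0.1146]
tcp_rot: [0.719, 0.695, 0.0, 0.0]
ft_force: [0.6, 0.3, -3.7]
opening: 0.0594
```

>>> send_rows --grip '[50,50,50]' --xyz '[[0,0,0],[0,0,0],[0,0,0]]' --delta_rot '[[0,0,0],[0,0,0],[0,0,0]]'

```text
clock: 6.18
position: [0.5624, 0.0299, 0.1151]
tcp_rot: [0.721, 0.693, -0.0, 0.001]
ft_force: [0.7, 0.3, -2.6]
opening: 0.0595
```

Run:
```python
from h import *
plan([.5627,.0313,.085],87.82)
for n in('wrist','top','scene'):
    c=arm.camera_info(n);np.save(n+'2.npy',c)
    cv2.imwrite(f'pics/{n}2.png',arm.capture(n))
o=arm.get_obs();print(o['position'])
```

```text
t 6.18 pos [0.5624 0.0299 0.1151] yaw 87.68 open 0.0595 F [ 0.74  0.29 -2.6 ]
rows tool-shift (in current axes) [0.0015 0.0002 0.0301] rot [ 0.0014  0.0019 -0.0025]
[0.5625378  0.03017647 0.11522787]
```

View pics/wrist2.png

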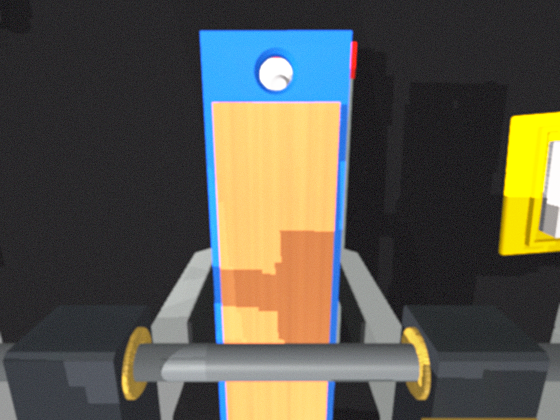

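View pics/top2.png

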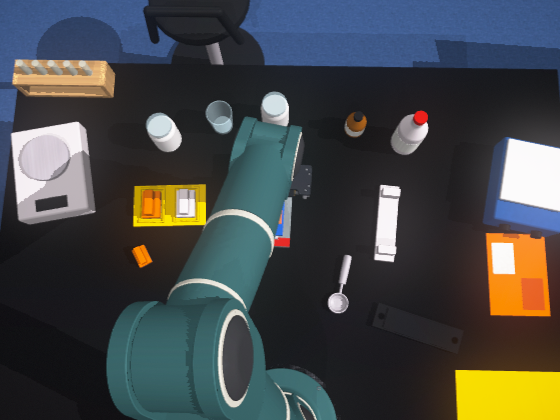

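The wrist view shows the plate level in the jaws, with the near hole at (276,73) and the dowel tip visible through it. I'll zoom in there.

Run:
```python
from h import *
im=cv2.imread('pics/wrist2.png');c=np.load('wrist2.npy',allow_pickle=True).item()
a=cv2.resize(im[30:115,190:370],(720,340),interpolation=2);
s=cv2.resize(cv2.imread('pics/scene2.png')[185:325,210:350],(560,560)) 
cv2.imwrite('pics/z2.png',a);cv2.imwrite('pics/z2s.png',s)
print(bp('wrist',[[275.5,73],[202,31],[352,31]],.121,c))
ang=np.radians(-2.18)
for s in(-1,1):
  d=np.array([.5627,.0313])+s*.095*np.array([np.cos(ang),np.sin(ang)])
  print(d,proj('wrist',[[*d,.065],[*d,.055]],c),proj('scene',[[*d,.065]]))
H=cv2.cvtColor(im,cv2.COLOR_BGR2HSV);m=np.zeros(H.shape[:2],bool);m[95:300,205:350]=1
cop=m&(H[...,0]<25)&(H[...,1]>60)&(H[...,2]>60)
# left/right edges of copper
L=[];R_=[]
for r in range(105,235,3):
    k=np.where(cop[r])[0];L.append((k[0]-.5,r));R_.append((k[-1]+.5,r))
for E in(L,R_):
    w=bp('wrist',E,.124,c)[:,:2];p=np.polyfit(w[:,0],w[:,1],1);print('edge slope deg',np.degrees(np.arctan(p[0])),'y at .5627',np.polyval(p,.5627),'y at .468',np.polyval(p,.468))
```

```text
[[0.46739548 0.03367771 0.121     ]
 [0.45087192 0.00555121 0.121     ]
 [0.45325424 0.06419158 0.121     ]]
[0.46776876 0.0349137 ] [[278.11666723  84.80145923]
 [278.05684406  86.15432977]] [[285.28488826 207.47619977]]
[0.65763124 0.0276863 ] [[278.22333349 372.8271464 ]
 [278.1713957  363.14576562]] [[292.61397104 270.50604002]]
edge slope deg -2.1380097556788056 y at .5627 0.004702421492819686 y at .468 0.008237822407034967
edge slope deg -2.2590689618104656 y at .5627 0.055651857676530345 y at .468 0.059387643466148596
```

View pics/z2.png

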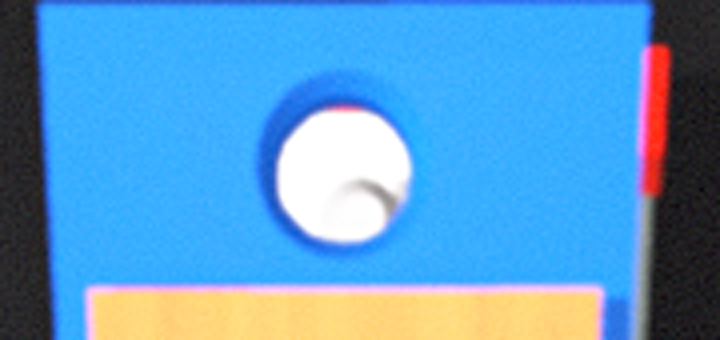

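View pics/z2s.png

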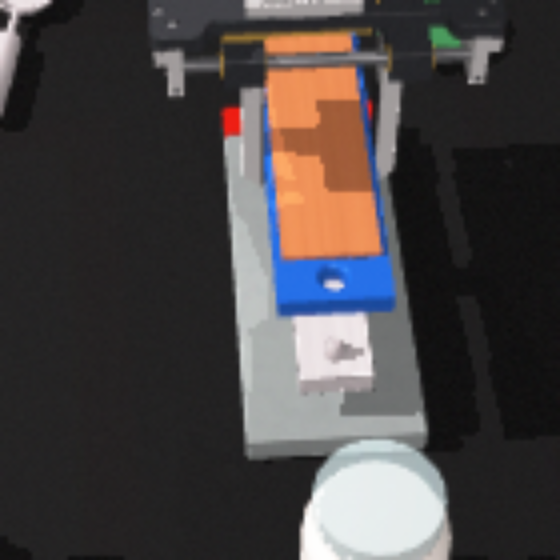

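Run:
```python
from h import *
c=np.load('wrist2.npy',allow_pickle=True).item()
print('hole',bp('wrist',[[273.8,70.3]],.121,c),'hole bottom',bp('wrist',[[190+345/4,30+175/4]],.109,c),'dowel',bp('wrist',[[280,82.3]],.065,c))
# scene: hole far & dowel far
print('scene hole',bp('scene',[[210+333/4,185+278/4]],.121),'dowel',bp('scene',[[210+338/4,185+346/4]],.065))
# dowels from initial top
im=cv2.imread('pics/top0.png');cv2.imwrite('pics/dw.png',np.hstack([cv2.resize(im[155:175,260:290],(390,260),interpolation=2),cv2.resize(im[225:245,255:285],(390,260),interpolation=2)]))
print(proj('top',[[.46777,.0349,.065],[.6576,.02769,.065]]))
```

```text
hole [[0.46635325 0.03303563 0.121     ]] hole bottom [[0.46646866 0.03399807 0.109     ]] dowel [[0.46650419 0.03600695 0.065     ]]
scene hole [[0.65825367 0.02715237 0.121     ]] dowel [[0.66065615 0.03136065 0.065     ]]
[[269.54643771 231.19932287]
 [274.021832   158.02788405]]
```

View pics/dw.png

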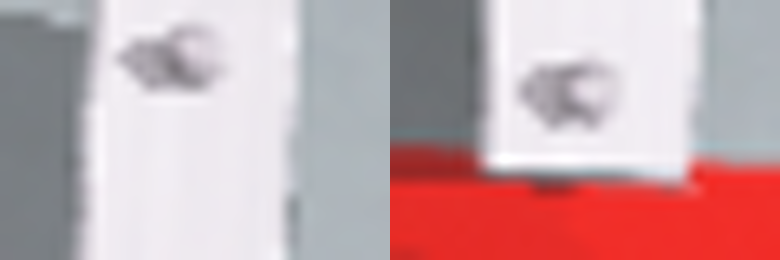

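>>> send_rows --grip '[50,50,50,50]' --xyz '[[0.002,0.0005,0.008],[0,0,0.009],[0,0,0.007],[0,0,0]]' --delta_rot '[[0.001,0.001,0],[0,0,0],[0,0,0],[0,0,0]]'

```text
clock: 6.67
position: [0.5623, 0.0333, 0.0892]
tcp_rot: [0.721, 0.693, -0.001, -0.0]
ft_force: [-0.1, -0.9, -2.5]
opening: 0.0594
```

Run:
```python
from h import *
plan([.5627,.0325,.085],87.82)
for n in('wrist','scene'):
    c=arm.camera_info(n);np.save(n+'3.npy',c)
    im=arm.capture(n);cv2.imwrite(f'pics/{n}3.png',im)
    if n=='wrist': cv2.imwrite('pics/z3.png',cv2.resize(im[20:120,190:370],(720,400),interpolation=2))
    else: cv2.imwrite('pics/z3s.png',cv2.resize(im[230:300,260:330],(560,560),interpolation=2))
o=arm.get_obs();print(o['position'])
```

```text
t 6.67 pos [0.5623 0.0333 0.0892] yaw 87.8 open 0.0594 F [-0.11 -0.89 -2.48]
rows tool-shift (in current axes) [-0.0008  0.0004  0.0042] rot [-0.0018  0.0009 -0.0004]
[0.56308262 0.03326861 0.09068472]
```

View pics/z3.png

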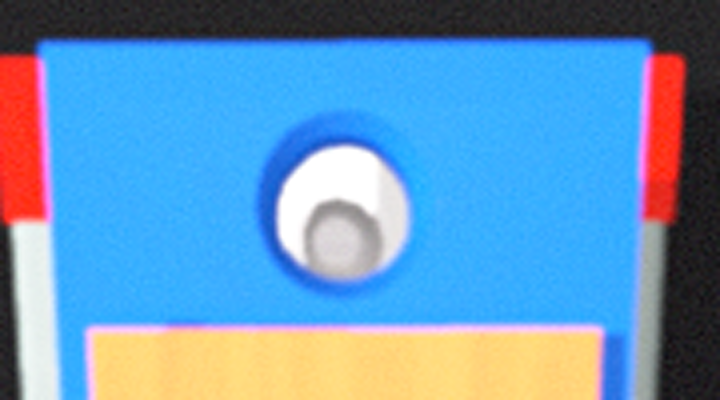

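View pics/z3s.png

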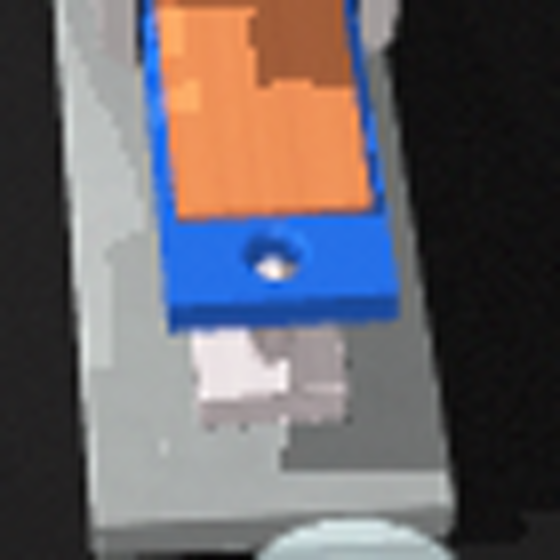

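Run:
```python
from h import *
c=np.load('wrist3.npy',allow_pickle=True).item()
f=lambda x,y:[[190+x/4,20+y/4]]
for z in(.0892,.0905):
  print('hole top',bp('wrist',f(335,203),z+.006,c),'bot',bp('wrist',f(344.5,214),z-.006,c))
print('dowel',bp('wrist',f(343,242),.065,c),bp('wrist',f(343,240),.061,c))
im=cv2.imread('pics/wrist3.png');H=cv2.cvtColor(im,cv2.COLOR_BGR2HSV);m=np.zeros(H.shape[:2],bool);m[85:300,205:350]=1
cop=m&(H[...,0]<25)&(H[...,1]>60)&(H[...,2]>60)
for nm,fn in(('copper',0),):
  L=[];R_=[]
  for r in range(115,235,3):
    k=np.where(cop[r])[0];L.append((k[0]-.5,r));R_.append((k[-1]+.5,r))
  for E in(L,R_):
    w=bp('wrist',E,.0985,c)[:,:2];p=np.polyfit(w[:,0],w[:,1],1);print(np.degrees(np.arctan(p[0])),np.polyval(p,.563),np.polyval(p,.468))
# red band edges left/right at jig top z=.02 near rows
for r in (40,50,60):
  red=np.where(((H[r,:,0]<8)|(H[r,:,0]>172))&(H[r,:,1]>150)&(H[r,:,2]>100))[0]
  print(r,red.min(),red.max(),bp('wrist',[[red.min()-.5,r],[red.max()+.5,r]],.02,c))
```

```text
hole top [[0.46645119 0.03624587 0.0952    ]] bot [[0.46625709 0.03720021 0.0832    ]]
hole top [[0.46659755 0.03624963 0.0965    ]] bot [[0.46639433 0.03719618 0.0845    ]]
dowel [[0.46750904 0.03695425 0.065     ]] [[0.46692285 0.03696893 0.061     ]]
-2.063810857998922 0.00808552740285413 0.011508936099401772
-2.1987085086640086 0.05900614514867032 0.06265353248993062
40 188 360 [[ 0.43915928 -0.01402849  0.02      ]
 [ 0.44304938  0.08768427  0.02      ]]
50 188 360 [[ 0.44456008 -0.01459355  0.02      ]
 [ 0.44847358  0.08782206  0.02      ]]
60 189 359 [[ 0.45005882 -0.01456997  0.02      ]
 [ 0.45395049  0.08736603  0.02      ]]
```

>>> send_rows --grip '[50,50,50,50,50]' --xyz '[[0,0.0007,0.005],[0,0,0.007],[0,0,0.006],[0,0,0.005],[0,0,0]]' --delta_rot '[[0,0,0],[0,0,0],[0,0,0],[0,0,0],[0,0,0]]'

```text
clock: 7.18
position: [0.5635, 0.0334, 0.067]
tcp_rot: [0.721, 0.693, -0.001, -0.0]
ft_force: [-0.3, 0.1, -2.3]
opening: 0.0597
```

Run:
```python
from h import *
plan([.5633,.0331,.061],87.82)
for n in('wrist','scene'):
    c=arm.camera_info(n);np.save(n+'4.npy',c)
    im=arm.capture(n);cv2.imwrite(f'pics/{n}4.png',im)
    if n=='wrist': a=cv2.resize(im[10:110,190:340],(600,400),interpolation=2)
    else: b=cv2.resize(im[230:300,260:330],(400,400),interpolation=2)
cv2.imwrite('pics/z4.png',np.hstack([a,b])[:, :800] if 0 else cv2.resize(np.hstack([a,b]),(800,320)))
```

```text
t 7.18 pos [0.5635 0.0334 0.067 ] yaw 87.8 open 0.0597 F [-0.27  0.05 -2.33]
rows tool-shift (in current axes) [-0.0003 -0.0001  0.006 ] rot [-0.0008  0.0007 -0.0003]
```

View pics/z4.png

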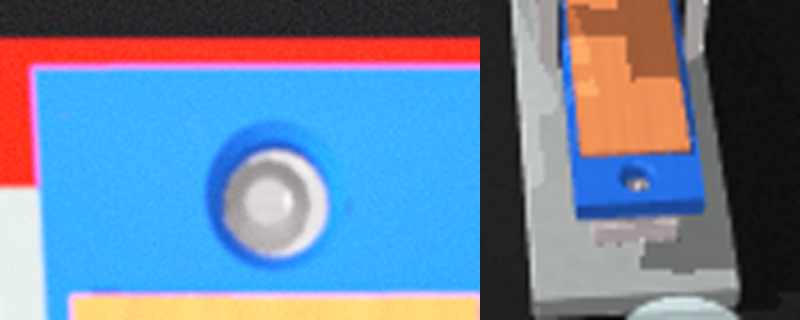

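The dowel is entering the hole at (267,200 in the crop), nearly central, and there's no added force. I'll lower it the rest of the way.

>>> send_rows --grip '[50,50,50,50]' --xyz '[[-0.0003,0,0.002],[0,0,0.003],[0,0,0.0015],[0,0,0]]' --delta_rot '[[0,0,0],[0,0,0],[0,0,0],[0,0,0]]'

```text
clock: 7.62
position: [0.5639, 0.033, 0.0614]
tcp_rot: [0.721, 0.693, -0.0, 0.0]
ft_force: [-0.7, -1.6, -3.3]
opening: 0.0597
```

>>> send_rows --grip '[50,50]' --xyz '[[0,0,0.001],[0,0,0]]' --delta_rot '[[0,0,0],[0,0,0]]'

```text
clock: 7.78
position: [0.564, 0.0331, 0.0608]
tcp_rot: [0.721, 0.693, 0.0, 0.0]
ft_force: [-4.2, -1.7, 3.6]
opening: 0.0594
```

Contact (+3.6 N). Now I'll open.

>>> send_rows --grip '[80,90,100,100,100]' --xyz '[[0,0,0],[0,0,0],[0,0,0],[0,0,0],[0,0,0]]' --delta_rot '[[0,0,0],[0,0,0],[0,0,0],[0,0,0],[0,0,0]]'

```text
clock: 8.2
position: [0.5642, 0.0333, 0.0608]
tcp_rot: [0.72, 0.693, 0.0, 0.0]
ft_force: [-0.3, 0.2, -0.6]
opening: 0.0895
```

Run:
```python
from h import *
plan([.5633,.0331,.12],90)
for n in('wrist','scene'):
    c=arm.camera_info(n);np.save(n+'5.npy',c)
    im=arm.capture(n);cv2.imwrite(f'pics/{n}5.png',im)
    if n=='wrist': a=cv2.resize(im[10:110,190:340],(600,400),interpolation=2)
    else: b=cv2.resize(im[230:300,260:330],(400,400),interpolation=2)
cv2.imwrite('pics/z5.png',cv2.resize(np.hstack([a,b]),(800,320)))
```

```text
t 8.2 pos [0.5642 0.0333 0.0608] yaw 87.81 open 0.0895 F [-0.26  0.21 -0.58]
rows tool-shift (in current axes) [-0.0002 -0.0008 -0.0592] rot [ 0.001   0.0001 -0.0382]
```

View pics/z5.png

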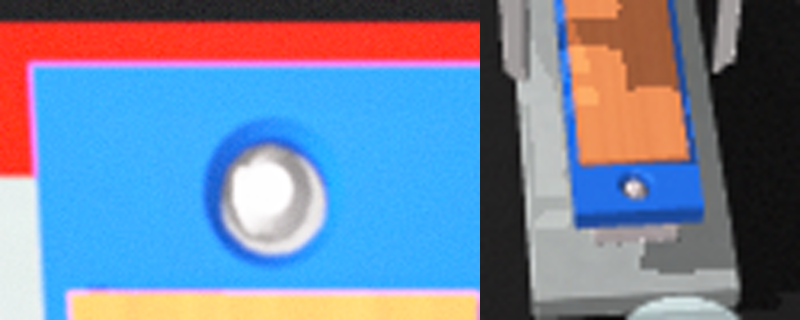

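The dowel stands centred in the hole and the plate looks flat. Next I'll lift off and head to the block.

>>> send_rows --grip '[100,100,100,100,100]' --xyz '[[0,0,-0.02],[0,0,-0.03],[0,0,-0.035],[0.015,0,-0.035],[0.03,0,-0.02]]' --delta_rot '[[0,0,0],[0,0,0],[0,0,0],[0,0,0],[0,0,0]]'

```text
clock: 8.72
position: [0.5666, 0.0752, 0.2046]
tcp_rot: [0.722, 0.691, 0.001, 0.002]
ft_force: [0.8, 0.6, 0.4]
opening: 0.0941
```

>>> send_rows --grip '[100,100,100,100,100]' --xyz '[[0.04,0,0],[0.04,0,0],[0.04,0,0],[0.04,0,0],[0.04,-0.01,0]]' --delta_rot '[[0,0,0],[0,0,0],[0,0,0],[0,0,0],[0,0,0]]'

```text
clock: 9.13
position: [0.5639, 0.2802, 0.2007]
tcp_rot: [0.721, 0.693, 0.0, 0.001]
ft_force: [0.3, 0.6, -1.1]
opening: 0.0939
```

>>> send_rows --grip '[100,100,100,100]' --xyz '[[0.04,-0.02,0],[0.015,-0.01,0],[0,0,0],[0,0,0]]' --delta_rot '[[0,0,0],[0,0,0],[0,0,0],[0,0,0]]'

```text
clock: 9.47
position: [0.5361, 0.3327, 0.2004]
tcp_rot: [0.72, 0.694, 0.0, 0.0]
ft_force: [0.7, -1.0, 0.6]
opening: 0.0942
```

Run:
```python
from h import *
plan([.54,.335,.20],90)
for n in('wrist','top','scene'):
    c=arm.camera_info(n);np.save(n+'6.npy',c)
    im=arm.capture(n);cv2.imwrite(f'pics/{n}6.png',im)
```

```text
t 9.47 pos [0.5361 0.3327 0.2004] yaw 87.93 open 0.0942 F [ 0.73 -0.98  0.64]
rows tool-shift (in current axes) [0.0024 0.0038 0.0004] rot [ 0.0005  0.0004 -0.0362]
```

View pics/wrist6.png

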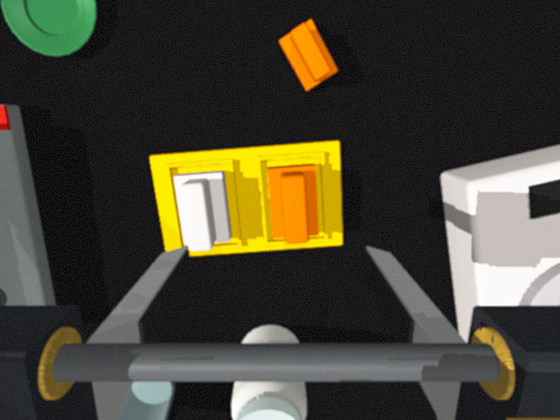

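View pics/top6.png

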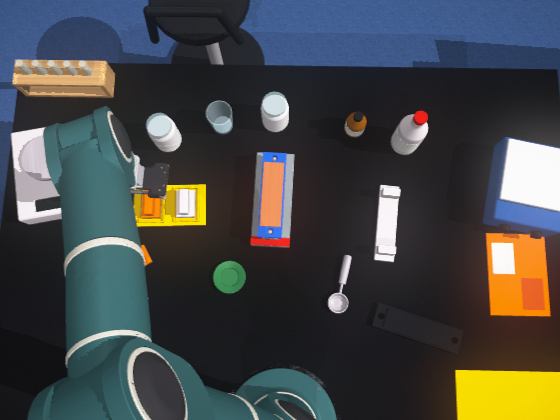

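Wrist view: the orange block's ridge top is around (294,207), the white felt at (200,212), and the small look-alike at (308,55). Top view: the plate is on the jig at (271,195). I'll measure both.

Run:
```python
from h import *
im=cv2.imread('pics/top6.png');H=cv2.cvtColor(im,cv2.COLOR_BGR2HSV);m=np.zeros(H.shape[:2],bool);m[145:250,250:298]=1
cop=m&(H[...,0]>4)&(H[...,0]<18)&(H[...,1]>60)&(H[...,1]<200)&(H[...,2]>90)
print('seated copper',rect('top',cop,.070))
bl=m&(H[...,0]>100)&(H[...,0]<125)&(H[...,1]>120)&(H[...,2]>80)|cop
print('seated plate',rect('top',bl,.067))
c=np.load('wrist6.npy',allow_pickle=True).item()
im=cv2.imread('pics/wrist6.png');H=cv2.cvtColor(im,cv2.COLOR_BGR2HSV)
y=(H[...,0]>22)&(H[...,0]<35)&(H[...,1]>120)&(H[...,2]>60);y[:,:140]=0;y[:,350:]=0;y[:130]=0;y[262:]=0
y=cv2.morphologyEx(y.astype(np.uint8),cv2.MORPH_CLOSE,np.ones((15,15)))
print('tray',rect('wrist',y,.009,c))
cv2.imwrite('pics/z6.png',cv2.resize(im[150:255,255:330],(525,600) if 0 else (430,600),interpolation=2))
```

```text
seated copper (array([562.67077637,  31.94795799]), (164.91981506347656, 49.490875244140625), -2.1793212890625)
seated plate (array([563.10772705,  31.83952713]), (221.8164825439453, 60.5162239074707), -2.3882904052734375)
tray (array([541.5032959 , 304.93865967]), (189.3980712890625, 111.23934936523438), -87.58511018753052)
```

View pics/z6.png

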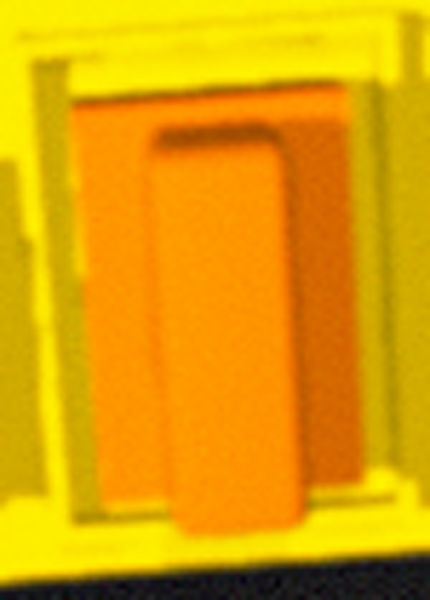

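Run:
```python
from h import *
c=np.load('wrist6.npy',allow_pickle=True).item()
f=lambda p:[255+p[0]/5.733,150+p[1]/5.714]
P=bp('wrist',[f(p) for p in[(152,150),(278,142),(304,522),(176,532)]],.054,c)[:,:2]
print(P*1000,P.mean(0)); 
for a,b in((0,3),(1,2)): d=P[b]-P[a];print(np.hypot(*d),np.degrees(np.arctan2(d[1],d[0])))
B=bp('wrist',[f(p) for p in[(73,103),(352,88),(362,485)]],.024,c)[:,:2]
print(B*1000,(B[0]+B[2])/2,np.hypot(*(B[0]-B[1])),np.hypot(*(B[1]-B[2])),np.degrees(np.arctan2(*(B[2]-B[1])[::-1])))
```

```text
[[509.13299893 338.53855885]
 [508.58544994 357.62925626]
 [569.98932443 360.86112979]
 [570.96814897 340.4248587 ]] [0.53966898 0.34936345]
0.061863914429615634 1.7472831241599296
0.06148886735412387 3.0128718662705953
[[505.92602038 325.99927759]
 [505.07473411 372.10579959]
 [574.58249058 373.49286337]] [0.54025426 0.34974607] 0.04611438018383776 0.06952159488631286 1.1432156280602246
```

>>> send_rows --grip '[55,55,55]' --xyz '[[0.0165,0.0035,0.01],[0,0,0.02],[0,0,0.03]]' --delta_rot '[[0,0,-0.037],[0,0,-0.037],[0,0,0]]'

```text
clock: 9.87
position: [0.5427, 0.3482, 0.142]
tcp_rot: [0.694, 0.72, 0.002, 0.001]
ft_force: [0.9, 0.8, -0.1]
opening: 0.0779
```

Run:
```python
from h import *
plan([.540,.3495,.048],92.2)
```

```text
t 9.87 pos [0.5427 0.3482 0.142 ] yaw 92.13 open 0.0779 F [ 0.89  0.83 -0.11]
rows tool-shift (in current axes) [ 0.0012 -0.003   0.094 ] rot [ 0.004  -0.002  -0.0012]
```

>>> send_rows --grip '[55,55,55,55,55]' --xyz '[[0.001,-0.002,0.025],[0,0,0.02],[0,0,0.015],[0,0,0],[0,0,0]]' --delta_rot '[[0,0,0],[0,0,0],[0,0,0],[0,0,0],[0,0,0]]'

```text
clock: 10.28
position: [0.5394, 0.3478, 0.0806]
tcp_rot: [0.695, 0.719, -0.0, 0.0]
ft_force: [-0.0, 0.1, 1.3]
opening: 0.052
```

Run:
```python
from h import *
plan([.540,.3495,.048],92.2)
c=arm.camera_info('wrist');np.save('wrist7.npy',c);cv2.imwrite('pics/wrist7.png',arm.capture('wrist'))
```

```text
t 10.28 pos [0.5394 0.3478 0.0806] yaw 91.96 open 0.052 F [-0.    0.12  1.26]
rows tool-shift (in current axes) [0.0017 0.0007 0.0326] rot [ 0.0002  0.0012 -0.0043]
```

View pics/wrist7.png

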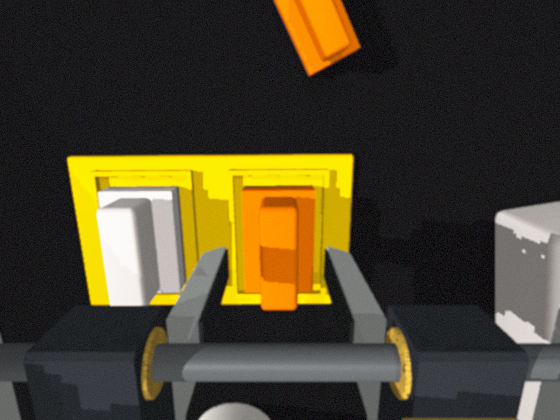

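The ridge at (279,250) is centred between the fingers and parallel to them. I'll descend and grip.

>>> send_rows --grip '[55,55,55,55,55]' --xyz '[[0.001,0.0005,0.01],[0,0,0.012],[0,0,0.007],[0,0,0.003],[0,0,0]]' --delta_rot '[[0,0,-0.002],[0,0,0],[0,0,0],[0,0,0],[0,0,0]]'

```text
clock: 10.75
position: [0.539, 0.3497, 0.0476]
tcp_rot: [0.694, 0.72, -0.001, 0.0]
ft_force: [-0.1, -0.3, 0.4]
opening: 0.0518
```

>>> send_rows --grip '[10,10,10,10,10]' --xyz '[[0,0,0],[0,0,0],[0,0,0],[0,0,0],[0,0,0]]' --delta_rot '[[0,0,0],[0,0,0],[0,0,0],[0,0,0],[0,0,0]]'

```text
clock: 11.17
position: [0.5395, 0.3501, 0.0489]
tcp_rot: [0.694, 0.72, 0.0, 0.0]
ft_force: [0.4, 2.2, 1.3]
opening: 0.022
```

>>> send_rows --grip '[10,10,10]' --xyz '[[0,0,0],[0,0,0],[0,0,0]]' --delta_rot '[[0,0,0],[0,0,0],[0,0,0]]'

```text
clock: 11.42
position: [0.5395, 0.3501, 0.0489]
tcp_rot: [0.694, 0.72, 0.0, 0.0]
ft_force: [-1.4, 0.2, 5.0]
opening: 0.0217
```

Run:
```python
from h import *
plan([.540,.3495,.048],92.2)
```

```text
t 11.42 pos [0.5395 0.3501 0.0489] yaw 92.16 open 0.0217 F [-1.41  0.24  4.98]
rows tool-shift (in current axes) [-0.0006  0.0005  0.0009] rot [ 0.001   0.0001 -0.0007]
```

>>> send_rows --grip '[10,10,10,10,10]' --xyz '[[0,0,-0.015],[0,0,-0.03],[0,0,-0.04],[0,0,-0.035],[-0.015,0,-0.02]]' --delta_rot '[[0,0,0],[0,0,0],[0,0,0.025],[0,0,0.025],[0,0,0.026]]'

```text
clock: 11.83
position: [0.5394, 0.3377, 0.1933]
tcp_rot: [0.72, 0.694, 0.002, 0.0]
ft_force: [-0.1, 1.3, -1.8]
opening: 0.0215
```

Run:
```python
from h import *
plan([.5129,.0339,.16],87.82)
```

```text
t 11.83 pos [0.5394 0.3377 0.1933] yaw 87.89 open 0.0215 F [-0.1   1.33 -1.83]
rows tool-shift (in current axes) [-0.3047 -0.0155  0.0323] rot [ 0.0035 -0.0032  0.0012]
```

>>> send_rows --grip '[10,10,10,10,10]' --xyz '[[-0.03,-0.002,0],[-0.04,-0.002,0],[-0.04,-0.002,0],[-0.04,-0.002,0],[-0.04,-0.002,0.005]]' --delta_rot '[[0,0,0],[0,0,0],[0,0,0],[0,0,0],[0,0,0]]'

```text
clock: 12.25
position: [0.5216, 0.1439, 0.1851]
tcp_rot: [0.72, 0.693, 0.001, 0.0]
ft_force: [1.1, -0.1, -1.1]
opening: 0.0216
```

>>> send_rows --grip '[10,10,10,10,10]' --xyz '[[-0.04,-0.002,0.01],[-0.035,-0.002,0.01],[-0.025,-0.001,0.008],[0,0,0],[0,0,0]]' --delta_rot '[[0,0,0],[0,0,0],[0,0,0],[0,0,0],[0,0,0]]'

```text
clock: 12.67
position: [0.5129, 0.0446, 0.1563]
tcp_rot: [0.721, 0.692, 0.0, 0.0]
ft_force: [-0.1, 1.1, -1.7]
opening: 0.0215
```

Run:
```python
from h import *
plan([.5129,.0339,.122],87.82)
c=arm.camera_info('wrist');np.save('wrist8.npy',c);cv2.imwrite('pics/wrist8.png',arm.capture('wrist'))
cv2.imwrite('pics/scene8.png',arm.capture('scene'))
```

```text
t 12.67 pos [0.5129 0.0446 0.1563] yaw 87.65 open 0.0215 F [-0.13  1.05 -1.69]
rows tool-shift (in current axes) [-0.0107  0.0005  0.0343] rot [ 0.0007 -0.0001 -0.003 ]
```

View pics/wrist8.png

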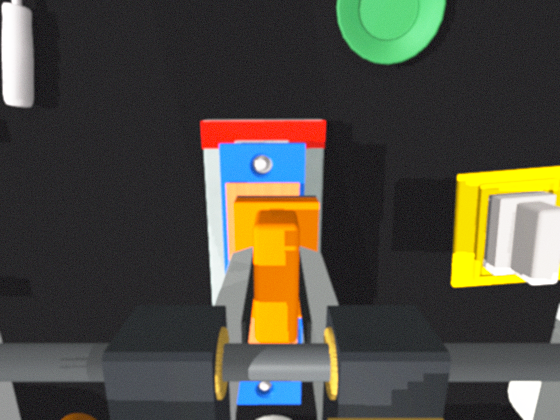

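View pics/scene8.png

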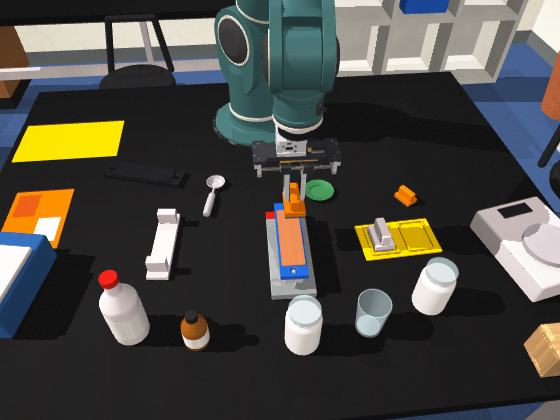

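The block is held level above the red-end half of the plate, about 11 mm off in y. I'll correct that and approach.

>>> send_rows --grip '[10,10,10,10,10]' --xyz '[[-0.0107,0,0.012],[0,0,0.012],[0,0,0.008],[0,0,0.004],[0,0,0]]' --delta_rot '[[0,0,-0.003],[0,0,0],[0,0,0],[0,0,0],[0,0,0]]'

```text
clock: 13.18
position: [0.5122, 0.0358, 0.1187]
tcp_rot: [0.719, 0.695, -0.001, -0.0]
ft_force: [0.3, 0.1, -2.8]
opening: 0.0217
```

Run:
```python
from h import *
plan([.5129,.0339,.113],87.82)
```

```text
t 13.18 pos [0.5122 0.0358 0.1187] yaw 88.02 open 0.0217 F [ 0.25  0.05 -2.8 ]
rows tool-shift (in current axes) [-0.0019  0.0008  0.0057] rot [-0.0009  0.0007  0.0036]
```

>>> send_rows --grip '[10,10,10,10]' --xyz '[[-0.0015,0.0005,0.003],[0,0,0.003],[0,0,0.002],[0,0,0]]' --delta_rot '[[0,0,0.003],[0,0,0],[0,0,0],[0,0,0]]'

```text
clock: 13.52
position: [0.5134, 0.0337, 0.1117]
tcp_rot: [0.721, 0.693, 0.0, 0.0]
ft_force: [-0.4, 0.4, 2.9]
opening: 0.0219
```

>>> send_rows --grip '[10,10,10]' --xyz '[[0,0,0.0015],[0,0,0],[0,0,0]]' --delta_rot '[[0,0,0],[0,0,0],[0,0,0]]'

```text
clock: 13.77
position: [0.5134, 0.0337, 0.1104]
tcp_rot: [0.72, 0.693, 0.0, 0.0]
ft_force: [0.2, 0.5, 4.5]
opening: 0.0217
```

>>> send_rows --grip '[10,10,10,10]' --xyz '[[0,0,0.002],[0,0,0.0015],[0,0,0.001],[0,0,0]]' --delta_rot '[[0,0,0],[0,0,0],[0,0,0],[0,0,0]]'

```text
clock: 14.1
position: [0.5134, 0.0337, 0.1059]
tcp_rot: [0.721, 0.693, 0.0, 0.0]
ft_force: [-0.9, 0.5, 9.5]
opening: 0.0222
```

Run:
```python
from h import *
plan([.613,.0301,.105],87.82)
im=arm.capture('scene');cv2.imwrite('pics/scene9.png',cv2.resize(im[170:310,230:350],(600,700))[:600])
c=arm.camera_info('wrist');cv2.imwrite('pics/wrist9.png',arm.capture('wrist'))
```

```text
t 14.1 pos [0.5134 0.0337 0.1059] yaw 87.81 open 0.0222 F [-0.91  0.47  9.54]
rows tool-shift (in current axes) [0.0002 0.0997 0.0011] rot [ 0.0013 -0.0001 -0.0002]
```

View pics/scene9.png

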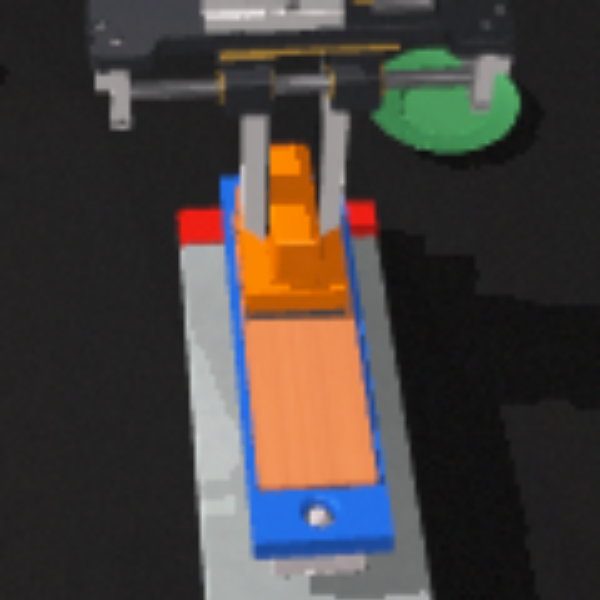

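View pics/wrist9.png

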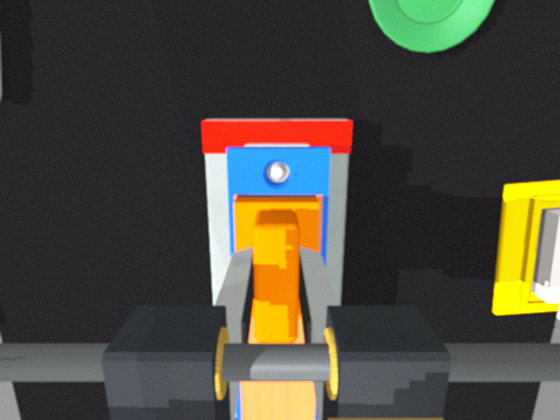

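>>> send_rows --grip '[10,10,10,10,10]' --xyz '[[0,0.002,0],[0,0.003,0],[0,0.004,0],[0,0.004,0],[0,0.004,0]]' --delta_rot '[[0,0,0],[0,0,0],[0,0,0],[0,0,0],[0,0,0]]'

```text
clock: 14.62
position: [0.5297, 0.033, 0.1058]
tcp_rot: [0.721, 0.693, -0.0, -0.0]
ft_force: [-5.8, 0.9, 9.3]
opening: 0.0217
```

>>> send_rows --grip '[10,10,10,10,10]' --xyz '[[0,0.004,0],[0,0.004,0],[0,0.004,0],[0,0.004,0],[0,0.004,0]]' --delta_rot '[[0,0,0],[0,0,0],[0,0,0],[0,0,0],[0,0,0]]'

```text
clock: 15.03
position: [0.5497, 0.0322, 0.1058]
tcp_rot: [0.721, 0.693, -0.0, -0.0]
ft_force: [-6.2, 0.7, 8.8]
opening: 0.0221
```

>>> send_rows --grip '[10,10,10,10,10]' --xyz '[[0,0.004,0],[0,0.004,0],[0,0.004,0],[0,0.004,0],[0,0.004,0]]' --delta_rot '[[0,0,0],[0,0,0],[0,0,0],[0,0,0],[0,0,0]]'

```text
clock: 15.45
position: [0.5697, 0.0314, 0.1058]
tcp_rot: [0.721, 0.693, -0.0, -0.0]
ft_force: [-6.3, 0.3, 9.3]
opening: 0.0219
```

>>> send_rows --grip '[10,10,10,10,10]' --xyz '[[0,0.004,0],[0,0.004,0],[0,0.004,0],[0,0.004,0],[0,0.004,0]]' --delta_rot '[[0,0,0],[0,0,0],[0,0,0],[0,0,0],[0,0,0]]'

```text
clock: 15.87
position: [0.5897, 0.0306, 0.1059]
tcp_rot: [0.721, 0.693, -0.0, -0.0]
ft_force: [-5.9, 0.3, 8.8]
opening: 0.022
```

>>> send_rows --grip '[10,10,10,10,10]' --xyz '[[0,0.004,0],[0,0.004,0],[0,0.004,0],[0,0.004,0],[0,0.004,0]]' --delta_rot '[[0,0,0],[0,0,0],[0,0,0],[0,0,0],[0,0,0]]'

```text
clock: 16.28
position: [0.6097, 0.0298, 0.1059]
tcp_rot: [0.721, 0.693, -0.0, -0.0]
ft_force: [-6.7, 0.4, 9.0]
opening: 0.0222
```

Run:
```python
from h import *
plan([.613,.0301,.105],87.82)
c=arm.camera_info('wrist');cv2.imwrite('pics/wrist10.png',arm.capture('wrist'))
```

```text
t 16.28 pos [0.6097 0.0298 0.1059] yaw 87.8 open 0.0222 F [-6.66  0.41  9.01]
rows tool-shift (in current axes) [0.0004 0.0033 0.0009] rot [-0.0004  0.     -0.0003]
```

View pics/wrist10.png

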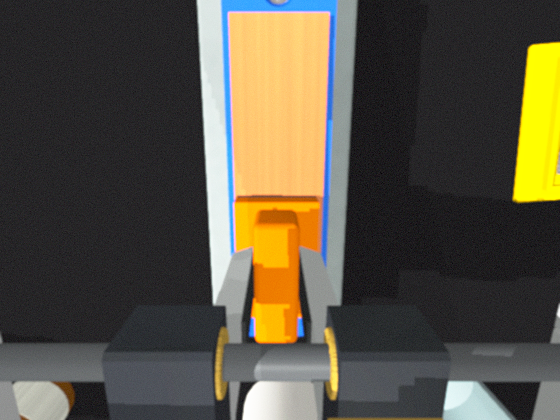

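>>> send_rows --grip '[10,10,10,10,10]' --xyz '[[0,0.003,0],[0,0.001,0],[0,0,0],[0,0,-0.004],[0,0,-0.006]]' --delta_rot '[[0,0,0],[0,0,0],[0,0,0],[0,0,0],[0,0,0]]'

```text
clock: 16.75
position: [0.6137, 0.0297, 0.1156]
tcp_rot: [0.721, 0.693, -0.0, 0.0]
ft_force: [-0.5, -0.9, -0.9]
opening: 0.022
```

>>> send_rows --grip '[10,10,10,10,10]' --xyz '[[0,0,-0.01],[0,0,-0.025],[0,0,-0.03],[0,-0.01,-0.02],[0.015,-0.01,0]]' --delta_rot '[[0,0,0],[0,0,0],[0,0,0],[0,0,0],[0,0,0]]'

```text
clock: 17.17
position: [0.596, 0.0424, 0.2054]
tcp_rot: [0.722, 0.692, 0.002, 0.002]
ft_force: [1.2, -0.1, -1.3]
opening: 0.0219
```

>>> send_rows --grip '[10,10,10,10,10]' --xyz '[[0.035,-0.01,0],[0.038,-0.01,0],[0.038,-0.01,0],[0.038,-0.01,0],[0.038,-0.01,0]]' --delta_rot '[[0,0,0],[0,0,-0.038],[0,0,-0.038],[0,0,0],[0,0,0]]'

```text
clock: 17.58
position: [0.5436, 0.234, 0.2013]
tcp_rot: [0.694, 0.72, 0.0, 0.0]
ft_force: [0.8, 0.0, -1.2]
opening: 0.0218
```

Run:
```python
from h import *
plan([.5395,.3501,.15],92.16)
```

```text
t 17.58 pos [0.5436 0.234  0.2013] yaw 92.16 open 0.0218 F [ 0.77  0.03 -1.21]
rows tool-shift (in current axes) [0.1161 0.0002 0.0513] rot [0.0009 0.     0.    ]
```

>>> send_rows --grip '[10,10,10,10,10]' --xyz '[[0.038,0,0],[0.038,0,0],[0.024,0,0],[0.006,0,0.01],[0,0,0.02]]' --delta_rot '[[0,0,0],[0,0,0],[0,0,0],[0,0,0],[0,0,0]]'

```text
clock: 18.0
position: [0.5407, 0.3412, 0.1721]
tcp_rot: [0.692, 0.721, 0.002, 0.0]
ft_force: [0.1, -0.5, -1.5]
opening: 0.0219
```

>>> send_rows --grip '[10,10,10]' --xyz '[[0,0,0.02],[0,0,0],[0,0,0]]' --delta_rot '[[0,0,0],[0,0,0],[0,0,0]]'

```text
clock: 18.25
position: [0.5404, 0.3375, 0.1505]
tcp_rot: [0.694, 0.72, -0.001, 0.0]
ft_force: [-0.4, 0.3, -0.8]
opening: 0.0221
```

Run:
```python
from h import *
plan([.5395,.3501,.049],92.16)
c=arm.camera_info('wrist');cv2.imwrite('pics/wrist11.png',arm.capture('wrist'))
```

```text
t 18.25 pos [0.5404 0.3375 0.1505] yaw 92.12 open 0.0221 F [-0.44  0.27 -0.83]
rows tool-shift (in current axes) [ 0.0128 -0.0004  0.1015] rot [-0.0004  0.0016 -0.0007]
```

View pics/wrist11.png

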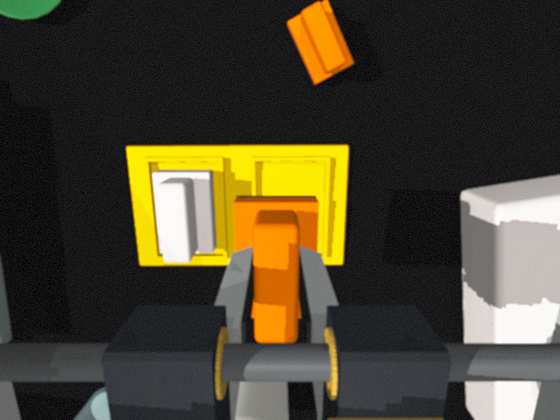

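The block is level above its bay, about 13 mm off in y as computed. I'll correct that, then descend.

>>> send_rows --grip '[10,10,10,10,10]' --xyz '[[0.0128,-0.0004,0.01],[0,0,0.025],[0,0,0.025],[0,0,0.015],[0,0,0]]' --delta_rot '[[0,0,0],[0,0,0],[0,0,0],[0,0,0],[0,0,0]]'

```text
clock: 18.72
position: [0.5385, 0.3511, 0.0732]
tcp_rot: [0.694, 0.72, -0.001, -0.0]
ft_force: [0.0, -1.1, -1.9]
opening: 0.0215
```

Run:
```python
from h import *
plan([.5395,.3501,.049],92.16)
```

```text
t 18.72 pos [0.5385 0.3511 0.0732] yaw 92.18 open 0.0215 F [ 0.01 -1.06 -1.87]
rows tool-shift (in current axes) [-0.001   0.001   0.0242] rot [-0.0021  0.002   0.0003]
```

>>> send_rows --grip '[10,10,10,10,10]' --xyz '[[-0.001,0.001,0.01],[0,0,0.008],[0,0,0.004],[0,0,0.0015],[0,0,0]]' --delta_rot '[[0,0,0],[0,0,0],[0,0,0],[0,0,0],[0,0,0]]'

```text
clock: 19.13
position: [0.5409, 0.3502, 0.0522]
tcp_rot: [0.694, 0.72, 0.0, 0.0]
ft_force: [0.0, -0.9, -1.2]
opening: 0.0216
```

>>> send_rows --grip '[10,10,10]' --xyz '[[0,0,0.0008],[0,0,0],[0,0,0]]' --delta_rot '[[0,0,0],[0,0,0],[0,0,0]]'

```text
clock: 19.38
position: [0.541, 0.3503, 0.0517]
tcp_rot: [0.694, 0.72, 0.0, 0.0]
ft_force: [0.2, 0.1, -2.2]
opening: 0.0218
```

>>> send_rows --grip '[10,10,10]' --xyz '[[0,0,0.002],[0,0,0],[0,0,0]]' --delta_rot '[[0,0,0],[0,0,0],[0,0,0]]'

```text
clock: 19.63
position: [0.5407, 0.3501, 0.0493]
tcp_rot: [0.694, 0.72, 0.0, 0.0]
ft_force: [-0.4, 0.6, -0.8]
opening: 0.0218
```

>>> send_rows --grip '[10,10]' --xyz '[[0,0,0.0007],[0,0,0]]' --delta_rot '[[0,0,0],[0,0,0]]'

```text
clock: 19.8
position: [0.5409, 0.3502, 0.0489]
tcp_rot: [0.694, 0.72, 0.0, 0.0]
ft_force: [-2.3, -2.1, 3.6]
opening: 0.0213
```

Contact with the tray floor. Releasing.

>>> send_rows --grip '[50,55,55,55,55]' --xyz '[[0,0,0],[0,0,0],[0,0,0],[0,0,0],[0,0,0]]' --delta_rot '[[0,0,0],[0,0,0],[0,0,0],[0,0,0],[0,0,0]]'

```text
clock: 20.22
position: [0.5408, 0.3502, 0.0486]
tcp_rot: [0.694, 0.72, 0.0, 0.0]
ft_force: [-0.2, 0.2, 0.4]
opening: 0.0504
```

>>> send_rows --grip '[55,55,55,55,55]' --xyz '[[0,0,-0.015],[0,0,-0.03],[0,0,-0.035],[0,0,-0.035],[0,0,-0.03]]' --delta_rot '[[0,0,0],[0,0,0],[0,0,0],[0,0,0],[0,0,0]]'

```text
clock: 20.63
position: [0.541, 0.3499, 0.1972]
tcp_rot: [0.694, 0.72, 0.001, 0.001]
ft_force: [-0.4, -0.2, -0.6]
opening: 0.0518
```

>>> send_rows --grip '[55,55,55,55,55]' --xyz '[[0,-0.035,0],[0,-0.035,0],[0,-0.035,0],[0,0,0],[0,0,0]]' --delta_rot '[[0,0,0],[0,0,0],[0,0,0],[0,0,0],[0,0,0]]'

```text
clock: 21.05
position: [0.4345, 0.3468, 0.195]
tcp_rot: [0.693, 0.721, 0.001, -0.0]
ft_force: [-0.4, 0.5, 0.6]
opening: 0.0516
```

Run:
```python
from h import *
plan([.5395,.3501,.049],92.16)
for n in('wrist','top','scene'):
    c=arm.camera_info(n);np.save(n+'12.npy',c);cv2.imwrite(f'pics/{n}12.png',arm.capture(n))
im=cv2.imread('pics/top12.png');H=cv2.cvtColor(im,cv2.COLOR_BGR2HSV);m=np.zeros(H.shape[:2],bool);m[145:250,250:298]=1
cop=m&(H[...,0]>4)&(H[...,0]<18)&(H[...,1]>60)&(H[...,1]<200)&(H[...,2]>90)
print('seated copper',rect('top',cop,.070))
bl=m&(H[...,0]>100)&(H[...,0]<125)&(H[...,1]>120)&(H[...,2]>80)|cop
print('seated plate',rect('top',bl,.067))
```

```text
t 21.05 pos [0.4345 0.3468 0.195 ] yaw 92.27 open 0.0516 F [-0.38  0.47  0.6 ]
rows tool-shift (in current axes) [-0.0011  0.1049  0.146 ] rot [ 0.0008 -0.0015  0.0019]
seated copper (array([562.67004395,  31.89398956]), (164.9259490966797, 49.46467208862305), -2.1510772705078125)
seated plate (array([563.10198975,  31.75479889]), (221.79566955566406, 60.53078079223633), -2.33868408203125)
```

View pics/scene12.png

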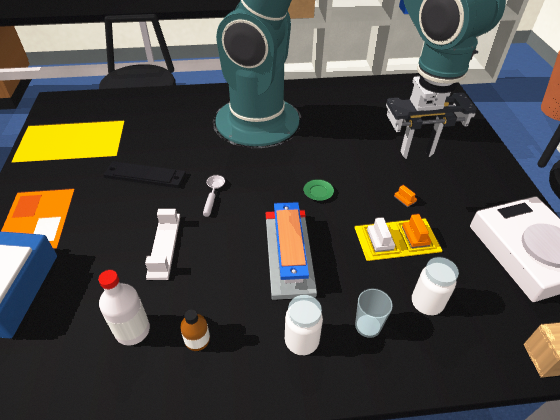

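View pics/wrist12.png

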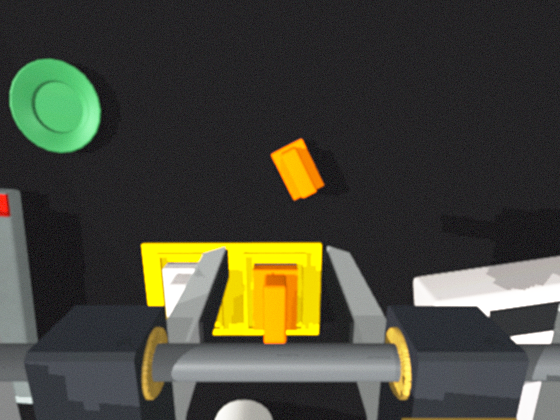

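View pics/top12.png

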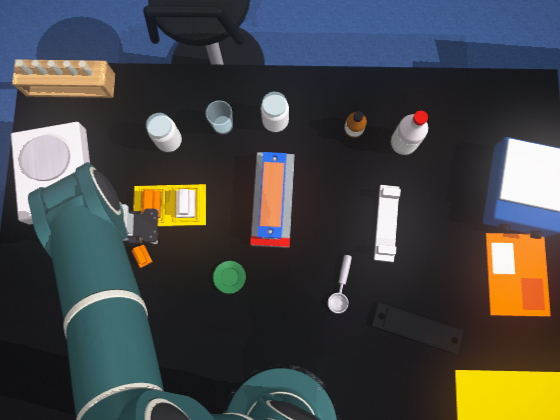

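The block stands upright in its bay (scene 415,233) and the plate is on the jig (scene 290,240). Everything else appears unmoved. One last numeric comparison before handing in.

Run:
```python
from h import *
a=cv2.imread('pics/scene0.png');b=cv2.imread('pics/scene12.png')
def cen(im,x0,y0,x1,y1):
    H=cv2.cvtColor(im[y0:y1,x0:x1],cv2.COLOR_BGR2HSV);m=(H[...,0]<18)&(H[...,1]>120)&(H[...,2]>60)
    p=np.argwhere(m);return p.mean(0)+[y0,x0],len(p)
print(cen(a,400,208,432,258),cen(b,400,208,432,258))
d=cv2.absdiff(a,b).max(2)>40
_,_,s,c=cv2.connectedComponentsWithStats(d.astype(np.uint8))
print([(x.tolist()) for x in s[1:] if x[4]>25])
arm.finish_job(); print(arm.get_obs()['clock'])
```

```text
(array([230.92741935, 415.86935484]), 620) (array([232.64547206, 416.66088632]), 519)
[[216, 0, 24, 44, 169], [241, 0, 34, 21, 183], [288, 0, 7, 13, 42], [404, 0, 132, 89, 6609], [279, 14, 12, 49, 176], [221, 19, 24, 48, 289], [247, 20, 27, 49, 380], [220, 57, 6, 22, 46], [409, 76, 47, 35, 797], [386, 103, 29, 56, 508], [393, 109, 15, 7, 38], [410, 113, 37, 44, 386], [454, 112, 21, 15, 174], [525, 197, 16, 6, 63], [137, 198, 44, 79, 2189], [274, 202, 35, 78, 2072], [407, 240, 14, 9, 28]]
the job is handed in; nothing more can be done
the job is handed in; nothing more can be done
```

I completed every step and handed the job in at about 21 s of the 69 s allowed. `finish_job` gives no verdict, so I can't confirm it passed.

- **Plate:** It went onto both dowels, copper up, and I let go. After the stroke, the top camera puts its centre at about (0.563, 0.032) m and its yaw at -2.2°. That is the same as before the stroke, and its yaw matches the bed's.
- **Stroke:** I drew the block in one pass from about -49 to +51 mm. The wrist force held near 9 N and the tool height stayed within 0.1 mm. From the tool height I put the bed about 7 mm down throughout; its depth isn't measured directly.
- **Block:** It was set back in its bay about 1.5 mm from where it was gripped, by tool pose. It stands upright and is released.
- **Bystanders:** Comparing the first and last scene pictures, no bystander shows as moved, and the white block looks where it was.

Two checks didn't agree fully:
- **Bed position:** The top camera's first measurement of the bed put its centre 1.7 mm in y from where it later put the seated plate. The scene camera's estimate was within 1 mm. That is about the calibration error, and the dowels hold the plate.
- **Block position:** In the scene picture, the block's orange patch covers 519 pixels against 620 at first, and its centre is about 2 pixels off. I put this down to the arm's shadow rather than a shift, but didn't check it further.

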